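Load the solder spool caddy and snap its keeper shut

ROBOT

A 6-joint arm with a two-finger parallel gripper is mounted at the origin on the work surface. World frame = base frame: x ahead of the robot, y to its left, z up, the work surface at z = 0. Lengths are in m, angles in rad, forces in N, time in s.
With the tool pointing down it reaches from about 0.275 to 0.775 m from the base axis. Payload 14.6 kg.
Tool frame: the origin (TCP) lies midway between the tips of the shut fingers; the grasp point (between the pads) lies manip.tcp_to_grasp behind it (manip.tcp_to_grasp is the distance from the TCP to the grasp point, in m); z points along the fingers, y is the line along which they close (so a half turn about z gives the same grasp; the last joint's range is limited). The gripper opens to 85 mm and grips with 20 to 120 N. Pads are 22 mm wide; open, the fingers measure 114 mm over their backs; the gripper's body (76 mm by 85 mm) begins 54 mm behind the grasp point. The pads swing forward as they close: fully open they stand 13 mm farther back than shut.
Start: joints at [0.96, 0.263, -0.048, 1.259, 0, 1.415], TCP at [0.231, 0.471, 0.231] pointing down, gripper open.
Joint ranges: [-2.65, 2.65], [-0.89, 1.7], [-1.18, 1.37], [-2.13, 2.11], [-1.35, 1.29], [-3.14, 3.14]. Speed limits (rad/s): [1.89, 1.89, 2.57, 2.79, 3.14, 3.14].

INTERFACE

Orientations are given as a 3x3 rotation matrix whose columns are the frame's x, y, z axes.
In Python, from bench import read_state, imaging, manip, models gives the robot as it stands. The module is installed in compiled form; this text tells all that it offers.
- The arm moves only by the tool drive_tool, never from a script. Its argument "deltas" is a list of rows, each a list of 7 numbers: the shift along the tool's x, y, z as a fraction of full scale, then the turn, a rotation vector about the tool's x, y, z as a fraction of full scale, then the gripper command: -1 is fully open, 1 is shut, values between are in proportion. A call has 1 to 12 rows; each row is the pose to reach, as a shift and turn from the pose commanded when the call began, along the tool's axes at that moment; what a row does not reach only later rows make up. Full scale, the value 1, is 600 mm for a shift and 90 degrees for a turn. A row lasts 1/12 s, in which the tool goes at most 41.7 mm and 7.16 degrees, less where a joint would pass 70% of its speed; a pose out of reach is approached as far as the arm can. A call with a number of a shift or a turn outside -1 to 1 is refused whole. A call with a gripper value outside its range is refused whole. The fingers move at their own pace and stop on an object; the grip force is fixed at half the most. Time passes only in rows, so rows that repeat a pose let the fingers close. It gives the time, the measured TCP pose, the force, the opening and the grip force at its end, in the units of the state.
- read_state(): the state, without advancing time (a new reading comes with each control period).
- imaging.grab_frame(name): name is "scene" or "top" or "wrist"; returns (picture, depth): 400x640x3 uint8, blue, green, red; 400x640 float32, m along the optical axis (not along the pixel's ray), 0 where there is no reading.
- imaging.get_calibration(name): a dict with "fx", "fy", "cx", "cy" (pixels), "xyz" and "attitude" of the camera in the world. Camera axes: x right, y up, looking along -z (the intrinsics and any distortion apply to the point x, -y, -z); pixel columns grow to the right and rows downward; lengths in m; the calibration is good to about 2 mm. A picture is of the moment at which its call begins: read the wrist's pose just before it. get_calibration takes no time and is no camera call; for the wrist camera it gives the pose at the moment of the call.
- manip.close_job(): hands the job in; it is judged then, once.
Trained networks look in the newest picture that a camera, given by its name, has taken for a name from the list of things; names that differ only in an ending like _2 or _b are one class to them, and where a whole thing is asked for, a point or a joint stands for the part that bears it (a point fixed in the world has none). Each returns a list of dicts, best first, with "confidence" (0 to 1); they miss things now and then, are a little off and sometimes report something else, mostly with a low value. They report only what shows in the picture. A call takes as long as a camera call. They do not tell look-alikes from the thing itself.
- models.cut_out(thing, camera): "pixels" (400x640 bool, what is visible of it) and "pixel" ([column, row] in pixels, amid what is visible of it).
- models.mark_of(thing, camera): "pixel" ([column, row] in pixels: a listed point, or the origin of a listed thing).
The state is a dict: "clock": time; "qpos": joint angles; "qd": joint speeds; "joint_torque": joint torques, N m; "position": TCP position; "eef_rot": TCP orientation; "ft_force": force on the tool from outside, world axes, zero at the start; "wrist_torque": the same for the moment, N m; "grip_width": opening from 0.0 (shut) to 1.0 (fully open); "grip_force": force on a finger pad.
Only numpy, scipy, OpenCV 4.12 (cv2) and the standard library are available. Lean on these libraries where they do the work, as an engineer would, in place of code of your own. Each camera call takes 0.05 s, during which the arm holds its last target. There are 200 camera calls.

TASK

Tidy the solder away after class: push the caddy's sprung yellow keeper stand back past its over-centre point until it snaps to its open stop, then put every solder spool on the bench into the tray of its own colour (red in red, green in green), each resting on the tray's floor and none on top of another. Then push the stand back over so that it snaps shut across the loaded trays, and leave the other tools where they are.

Things in the scene. Friction and masses are not known exactly. Their poses are not given: they have to be found in the camera images.
- caddy: spool caddy fixed to the bench: aluminium base plate 200 by 320 mm, 8 mm thick, its centre 20 mm along x from the origin. Origin at bench height midway between the trays; x points from the trays to the keeper's pivot (away from the robot), y along the row of two trays (centres at y = +83 and -83 mm, 21 mm gap between them for the keeper's strut)
- keeper (a joint): angle (rad) of the T-shaped sprung keeper stand. 0 = shut stop (start): leaning 1.2 rad from vertical towards the robot, crossbar over both trays. 1.2 = upright, the over-centre point. 1.8 = open stop, leaning 0.6 rad away. A spring drives it from 1.2 to the nearer stop. Push at bar, square to the strut: 5 N to leave shut (13 N if level), 3 N to leave open, 0 at 1.2; past that it snaps over
- keeper_bar (a point): centre of the keeper's yellow crossbar (12 mm thick, 240 mm long, parallel to the caddy's y), where the single steel strut (10 mm thick, at the caddy's y = 0) meets it, 105 mm from the pivot. Centre line above the bench: 68 mm shut, 135 mm upright, 117 mm open
- keeper_pivot (a point): pivot of the keeper stand, 75 mm along the caddy's x from its origin, 30 mm above the bench; axis along the caddy's y. Two dark cheeks, 42 mm high, flank it
- red_tray: red plastic open tray fixed on the caddy, outside 125 mm (x) by 145 mm (y) by 26 mm high, walls and floor 4 mm thick; origin at the centre of its underside, x and y parallel to the caddy's; its rim is 34 mm above the bench, its inner floor 12 mm. Holds three spools side by side along y. Either tray may be on either side
- green_tray: green plastic open tray fixed on the caddy, outside 125 mm (x) by 145 mm (y) by 26 mm high, walls and floor 4 mm thick; origin at the centre of its underside, x and y parallel to the caddy's; its rim is 34 mm above the bench, its inner floor 12 mm. Holds three spools side by side along y. Either tray may be on either side
- red_spool1: solder spool with red plastic end flanges and bright wire between, a cylinder 40 mm in diameter and 40 mm long, about 100 g; starts standing on the bench. Its origin is the centre of the spool (20 mm above the bench when standing or lying), its z axis runs along the spool. May be absent
- red_spool2: solder spool with red plastic end flanges and bright wire between, a cylinder 40 mm in diameter and 40 mm long, about 100 g; starts standing on the bench. Its origin is the centre of the spool (20 mm above the bench when standing or lying), its z axis runs along the spool. May be absent
- red_spool3: solder spool with red plastic end flanges and bright wire between, a cylinder 40 mm in diameter and 40 mm long, about 100 g; starts standing on the bench. Its origin is the centre of the spool (20 mm above the bench when standing or lying), its z axis runs along the spool. May be absent
- green_spool1: solder spool with green plastic end flanges and bright wire between, a cylinder 40 mm in diameter and 40 mm long, about 100 g; starts standing on the bench. Its origin is the centre of the spool (20 mm above the bench when standing or lying), its z axis runs along the spool. May be absent
- green_spool2: solder spool with green plastic end flanges and bright wire between, a cylinder 40 mm in diameter and 40 mm long, about 100 g; starts standing on the bench. Its origin is the centre of the spool (20 mm above the bench when standing or lying), its z axis runs along the spool. May be absent
- green_spool3: solder spool with green plastic end flanges and bright wire between, a cylinder 40 mm in diameter and 40 mm long, about 100 g; starts standing on the bench. Its origin is the centre of the spool (20 mm above the bench when standing or lying), its z axis runs along the spool. May be absent
- cutters: bystander: flush cutters with blue handles lying flat, 135 mm long, 12 mm high; origin at the middle
- tip_cleaner: bystander: brass dome-shaped tip-cleaner pot, 68 mm in diameter, 64 mm high; origin at the centre of its underside
There are look-alikes about, which are no part of the job. Leave any black or white look-alike of the red_spool3 alone.

How it is judged:
By the outcome, as a careful person would: the job done as asked, in the order asked, and still so for the second after the job is handed in, with the robot touching nothing.
Of red_spool1, red_spool2, red_spool3, green_spool1, green_spool2, green_spool3 only 4 to 6 are there at a start; the rules pass over those that are not, and their reading is None.
At some moment in a run one of red_spool1, red_spool2, red_spool3, green_spool1, green_spool2, green_spool3 may be knocked a few centimetres aside while the robot is not near it.
Once in a run the grip may slacken for a moment while it holds something.
It also fails if it takes over 210 s, if anything falls off the work surface, if the arm or the gripper's body presses on something with over 40 N, if the wrist force passes 120 N, or if a joint passes its speed limit or range.

## Working session

There is one attempt and no reset: what is moved stays moved. The work goes in short steps, Python scripts to look and compute and a tool call to move; the robot and the scene stay as the last step left them, time stands still between calls to the robot, and variables do not carry over. Pictures are saved under pics/ and viewed, at most 14 in all, crops included, and the job is handed in when it is done.

Besides the shell and the picture viewer there is one more tool, called after "Request:" in YAML: its name, and indented under it one key for each argument. drive_tool: Moves the arm, as the interface text tells. Shift numbers are shares of 600 mm and turn numbers shares of 90 degrees, none past 1 either way. Its arguments: {"type":"object","properties":{"deltas":{"type":"array"}},"required":["deltas"]}

```bash
mkdir -p pics; cat > h.py <<'E'
import numpy as np, cv2
from bench import read_state, imaging, manip, models
def world(cam, px, d, cal=None):
    c=cal or imaging.get_calibration(cam)
    px=np.atleast_2d(px).astype(float); d=np.atleast_1d(d)
    p=np.c_[(px[:,0]-c['cx'])/c['fx']*d, -(px[:,1]-c['cy'])/c['fy']*d, -d]
    return p@np.array(c['attitude']).T+np.array(c['xyz'])
def cloud(cam):
    cal=imaging.get_calibration(cam)
    im,d=imaging.grab_frame(cam)
    v,u=np.mgrid[:400,:640]
    w=world(cam,np.c_[u.ravel(),v.ravel()],d.ravel(),cal).reshape(400,640,3)
    w[d==0]=np.nan
    return im,d,w
E
python3 - <<'E'
from h import *
s=read_state(); print(s['clock'],s['position'],s['eef_rot'],s['grip_width'],s['ft_force'],manip.tcp_to_grasp)
for c in ['top','scene']:
    im,d,w=cloud(c); cv2.imwrite(f'pics/{c}0.png',im)
    cal=imaging.get_calibration(c); print(c,cal)
    for t in ['caddy','red_tray','green_tray','red_spool1','green_spool1','keeper_bar','keeper_pivot','cutters','tip_cleaner']:
        for r in models.cut_out(t,c)[:8]:
            m=r['pixels']; q=w[m]; q=q[~np.isnan(q[:,0])]
            top=q[q[:,2]>np.percentile(q[:,2],95)-.006] if len(q) else q
            print(t,round(r['confidence'],2),np.round(r['pixel']),m.sum(),'med',np.round(np.median(q,0),3),'topc',np.round((top.min(0)+top.max(0))/2,3), im[m].mean(0).astype(int))
E
```

```text
0.0 [0.23091623 0.47115405 0.23081375] [[-8.97901502e-01  4.40195939e-01 -6.53665118e-04]
 [ 4.40196389e-01  8.97901038e-01 -9.30611358e-04]
 [ 1.77275247e-04 -1.12333836e-03 -9.99999353e-01]] 0.9969849911415885 [ 0.5325109  -0.27360244  0.1045626 ] 0.0187
top {'fx': 481.8529734481181, 'fy': 481.8529734481181, 'cx': 316.2868256954196, 'cy': 198.3374194527576, 'xyz': array([ 0.35779908, -0.01031494,  1.2986624 ]), 'attitude': array([[ 0.02334546,  0.98340261, -0.17992857],
       [-0.99951665,  0.01926354, -0.02440056],
       [-0.02052951,  0.18041124,  0.983377  ]])}
caddy 0.96 [328. 206.] 3843 med [ 0.575 -0.018  0.01 ] topc [ 0.486 -0.018  0.075] [213 217 216]
caddy 0.32 [359. 231.] 2398 med [ 0.508 -0.105  0.014] topc [ 0.502 -0.102  0.051] [151 231 126]
red_tray 0.85 [299. 226.] 2269 med [0.507 0.067 0.014] topc [0.5   0.064 0.052] [ 87  93 247]
green_tray 0.94 [362. 231.] 2431 med [ 0.508 -0.105  0.014] topc [ 0.502 -0.102  0.051] [151 231 126]
red_spool1 0.65 [416. 190.] 212 med [ 0.613 -0.243  0.041] topc [ 0.616 -0.245  0.044] [237 235 235]
red_spool1 0.65 [469. 221.] 205 me
[... 2161 characters left out ...]
2]
red_spool1 0.66 [374. 151.] 184 med [0.514 0.415 0.029] topc [0.51  0.428 0.04 ] [ 98 102 186]
red_spool1 0.64 [226. 305.] 535 med [ 0.547 -0.313  0.037] topc [ 0.54  -0.307  0.04 ] [ 86  90 199]
green_spool1 0.77 [181. 281.] 482 med [ 0.43  -0.315  0.034] topc [ 0.423 -0.31   0.04 ] [109 160  99]
green_spool1 0.52 [332. 162.] 173 med [0.441 0.285 0.03 ] topc [0.438 0.291 0.04 ] [120 158 114]
keeper_bar 0.72 [296. 213.] 573 med [ 0.484 -0.022  0.071] topc [ 0.484 -0.022  0.074] [ 96 168 197]
keeper_pivot 0.84 [292. 211.] 554 med [ 0.483 -0.022  0.071] topc [ 0.484 -0.021  0.074] [ 91 169 199]
cutters 0.64 [286. 369.] 990 med [ 0.714 -0.34   0.011] topc [ 0.716 -0.345  0.012] [172 105  75]
```

View pics/top0.png

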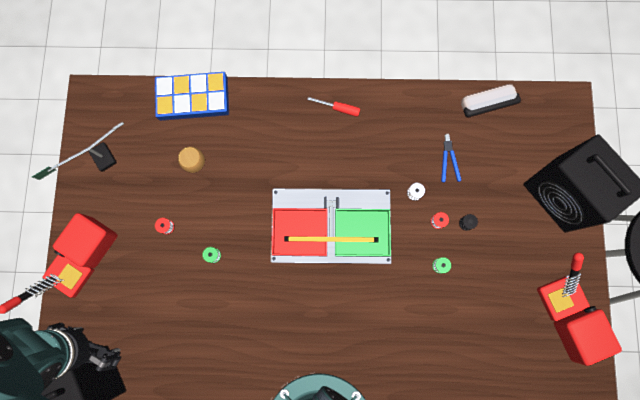

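View pics/scene0.png

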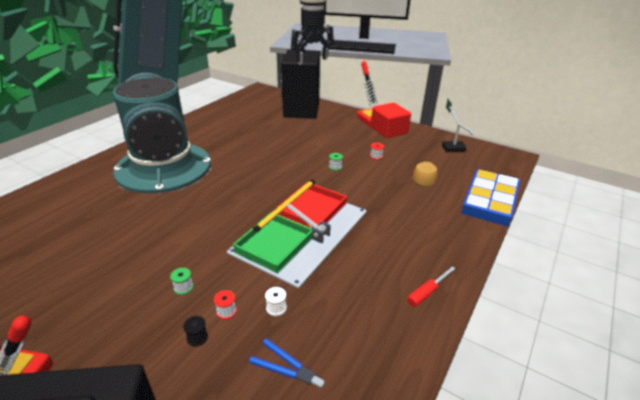

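```bash
python3 - <<'E'
from h import *
# caddy yaw from trays/bar
im,d,w=cloud('top')
for t in ['red_tray','green_tray','keeper_bar','caddy']:
    for r in models.cut_out(t,'top')[:1]:
        q=w[r['pixels']]; q=q[~np.isnan(q[:,0])]
        if t=='keeper_bar': q=q[q[:,2]>.066]
        if 'tray' in t: q=q[(q[:,2]>.028)&(q[:,2]<.042)]
        if t=='caddy': q=q[(q[:,2]<.014)]
        print(t,len(q),cv2.minAreaRect((q[:,:2]*1000).astype(np.float32)),np.median(q,0).round(4))
E
```

```text
red_tray 271 ((500.0319519042969, 63.412899017333984), (125.35034942626953, 145.12448120117188), 0.9711520671844482) [0.5071 0.0915 0.035 ]
green_tray 311 ((501.25146484375, -102.72456359863281), (124.43482208251953, 145.06993103027344), 0.9717284440994263) [ 0.5082 -0.1067  0.0346]
keeper_bar 400 ((489.34893798828125, -19.183456420898438), (34.384727478027344, 234.21505737304688), 1.2920349836349487) [ 0.4778 -0.017   0.0742]
caddy 3129 ((522.1964111328125, -17.342041015625), (205.72738647460938, 322.6786804199219), 0.09626851230859756) [ 0.5813 -0.0181  0.0091]
```

The top view shows the red tray on the left (300,232), the green tray on the right (362,232) and the shut bar at row 239. The red spools are at (164,226) and (440,220), the greens at (211,255) and (442,265). The white (416,190) and black (468,222) spools are look-alikes. The scene view agrees. I'll move to in front of the keeper and look again at the area the arm was hiding.

Request:
drive_tool:
  deltas:
    - [-0.612, -0.608, 0, 0, 0, 0.71, 1]
    - [-0.612, -0.608, 0, 0, 0, 0.71, 1]
    - [-0.612, -0.608, 0, 0, 0, 0.71, 1]
    - [-0.612, -0.608, 0, 0, 0, 0.71, 1]
    - [-0.612, -0.608, 0, 0, 0, 0.71, 1]
    - [-0.612, -0.608, 0, 0, 0, 0.71, 1]
    - [-0.612, -0.608, 0, 0, 0, 0.71, 1]
    - [-0.612, -0.608, 0, 0, 0, 0.71, 1]
    - [-0.612, -0.608, 0, 0, 0, 0.71, 1]
    - [-0.612, -0.608, 0, 0, 0, 0.71, 1]
    - [-0.612, -0.608, 0, 0, 0, 0.71, 1]
    - [-0.612, -0.608, 0, 0, 0, 0.71, 1]

```text
clock: 2.25
position: [0.394, -0.0016, 0.2316]
eef_rot: [[0.001, 1.0, 0.001], [1.0, -0.001, -0.0], [-0.0, 0.001, -1.0]]
ft_force: [2.0, 1.7, 0.5]
grip_width: 0.002
grip_force: 0.0
```

Request:
drive_tool:
  deltas:
    - [0, 0, 0, 0, 0, 0, 1]
    - [0, 0, 0, 0, 0, 0, 1]
    - [0, 0, 0, 0, 0, 0, 1]

```text
clock: 2.5
position: [0.3936, 0.0007, 0.2312]
eef_rot: [[0.001, 1.0, -0.0], [1.0, -0.001, 0.0], [0.0, -0.0, -1.0]]
ft_force: [0.0, 1.2, 0.5]
grip_width: 0.0
grip_force: 0.0
```

```bash
cat >> h.py <<'E'
def spools():
    im,d,w=cloud('top'); out=[]
    for t in ['red_spool1','green_spool1']:
        for r in models.cut_out(t,'top'):
            m=r['pixels']; q=w[m]; q=q[~np.isnan(q[:,0])]
            if len(q)<40: continue
            top=q[q[:,2]>np.percentile(q[:,2],95)-.008]; c=(top.min(0)+top.max(0))/2
            print(t,round(r['confidence'],2),np.round(r['pixel']),m.sum(),np.round(c,3),im[m].mean(0).astype(int))
    return im,w
def st():
    s=read_state(); print(round(s['clock'],2),s['position'].round(4),'yaw',np.degrees(np.arctan2(s['eef_rot'][1,1],s['eef_rot'][0,1])).round(2),s['eef_rot'][2].round(4),'F',s['ft_force'].round(1),'w',round(s['grip_width'],3),'gf',np.round(s['grip_force'],1))
E
python3 - <<'E'
from h import *
st(); im,w=spools(); cv2.imwrite('pics/top1.png',im); print(read_state()['qpos'].round(2))
E
```

```text
2.5 [0.3936 0.0007 0.2312] yaw -0.07 [ 3.e-04 -3.e-04 -1.e+00] F [0.  1.2 0.5] w 0.0 gf 0.0
red_spool1 0.78 [468. 221.] 260 [ 0.535 -0.383  0.042] [53 53 59]
red_spool1 0.51 [165. 225.] 232 [0.508 0.427 0.042] [ 94  97 221]
red_spool1 0.49 [440. 221.] 210 [ 0.537 -0.307  0.042] [ 97 101 228]
green_spool1 0.76 [440. 263.] 238 [ 0.42  -0.309  0.042] [148 217 129]
green_spool1 0.57 [210. 252.] 261 [0.435 0.295 0.042] [132 200 118]
[-0.2   0.04 -0.33  1.21  0.    1.37]
```

Request:
drive_tool:
  deltas:
    - [-0.033, 0.06, 0.06, 0, 0, 0, 1]
    - [-0.033, 0.06, 0.12, 0, 0, 0, 1]
    - [-0.033, 0.06, 0.18, 0, 0, 0, 1]
    - [-0.033, 0.06, 0.24, 0, 0, 0, 1]
    - [-0.033, 0.06, 0.28, 0, 0, 0, 1]
    - [-0.033, 0.06, 0.302, 0, 0, 0, 1]
    - [-0.033, 0.06, 0.302, 0, 0, 0, 1]

```text
clock: 3.23
position: [0.4281, -0.0176, 0.0479]
eef_rot: [[-0.002, 1.0, -0.004], [1.0, 0.002, 0.001], [0.001, -0.004, -1.0]]
ft_force: [-1.0, -0.7, -0.4]
grip_width: 0.004
grip_force: 0.0
```

Request:
drive_tool:
  deltas:
    - [0, 0.047, 0, 0, 0, 0, 1]
    - [0, 0.06, -0.018, 0, 0, 0, 1]
    - [0, 0.075, -0.037, 0, 0, 0, 1]
    - [0, 0.094, -0.056, 0, 0, 0, 1]
    - [0, 0.113, -0.075, 0, 0, 0, 1]
    - [0, 0.137, -0.088, 0, 0, 0, 1]
    - [0, 0.162, -0.098, 0, 0, 0, 1]
    - [0, 0.187, -0.104, 0, 0, 0, 1]
    - [0, 0.212, -0.107, 0, 0, 0, 1]
    - [0, 0.232, -0.107, 0, 0, 0, 1]
    - [0, 0.25, -0.107, 0, 0, 0, 1]
    - [0, 0.25, -0.107, 0, 0, 0, 1]

```text
clock: 4.23
position: [0.5818, -0.0183, 0.1156]
eef_rot: [[-0.001, 1.0, 0.002], [1.0, 0.001, -0.0], [-0.0, 0.002, -1.0]]
ft_force: [-1.0, 0.4, -0.0]
grip_width: -0.004
grip_force: 0.0
```

```bash
python3 - <<'E'
from h import *
st(); im,_=imaging.grab_frame('scene'); cv2.imwrite('pics/sc2.png',im)
im,_=imaging.grab_frame('top'); cv2.imwrite('pics/top2.png',im)
E
```

```text
4.23 [ 0.5818 -0.0183  0.1156] yaw 0.08 [-3.0e-04  2.2e-03 -1.0e+00] F [-1.   0.4 -0. ] w -0.004 gf 0.0
```

View pics/sc2.png

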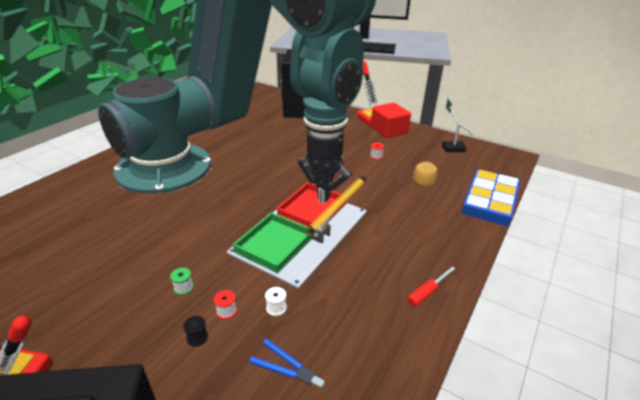

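View pics/top2.png

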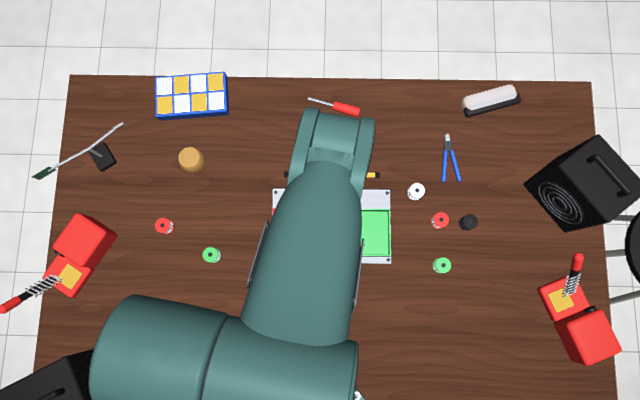

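The keeper is at its open stop: the bar leans away at (340,205) in the scene view. No more spools have turned up. Next is the green spool on the right.

Request:
drive_tool:
  deltas:
    - [-0.486, -0.268, 0.026, 0, 0, 0, -1]
    - [-0.486, -0.268, 0.026, 0, 0, 0, -1]
    - [-0.486, -0.268, 0.026, 0, 0, 0, -1]
    - [-0.486, -0.268, 0.026, 0, 0, 0, -1]
    - [-0.486, -0.268, 0.026, 0, 0, 0, -1]
    - [-0.486, -0.268, 0.026, 0, 0, 0, -1]
    - [-0.486, -0.268, 0.026, 0, 0, 0, -1]
    - [-0.486, -0.268, 0.026, 0, 0, 0, -1]
    - [-0.486, -0.268, 0.026, 0, 0, 0, -1]
    - [-0.486, -0.268, 0.026, 0, 0, 0, -1]
    - [-0.486, -0.268, 0.026, 0, 0, 0, -1]
    - [-0.486, -0.268, 0.026, 0, 0, 0, -1]

```text
clock: 5.33
position: [0.4193, -0.3096, 0.099]
eef_rot: [[-0.001, 1.0, 0.0], [1.0, 0.001, 0.0], [0.0, 0.0, -1.0]]
ft_force: [0.9, -0.5, -0.0]
grip_width: 0.997
grip_force: 0.0
```

```bash
python3 - <<'E'
from h import *
st()
im,d,w=cloud('wrist'); cv2.imwrite('pics/wr1.png',im)
for r in models.cut_out('green_spool1','wrist')[:3]:
    m=r['pixels']; q=w[m]; q=q[~np.isnan(q[:,0])]; top=q[q[:,2]>.034]
    print(round(r['confidence'],2),r['pixel'],m.sum(),((top.min(0)+top.max(0))/2).round(4) if len(top) else 0)
spools()
E
```

```text
5.33 [ 0.4193 -0.3096  0.099 ] yaw 0.06 [ 0.e+00  2.e-04 -1.e+00] F [ 0.9 -0.5 -0. ] w 0.997 gf 0.0
0.71 [318.1, 217.8] 3691 [ 0.4212 -0.3093  0.0391]
red_spool1 0.82 [465. 219.] 262 [ 0.536 -0.382  0.042] [53 53 60]
red_spool1 0.69 [165. 227.] 238 [0.509 0.427 0.042] [ 95  98 224]
red_spool1 0.62 [415. 191.] 199 [ 0.616 -0.245  0.043] [238 236 237]
red_spool1 0.47 [441. 220.] 193 [ 0.538 -0.306  0.042] [ 98 101 229]
green_spool1 0.78 [442. 266.] 200 [ 0.41  -0.252  0.315] [147 213 127]
green_spool1 0.74 [212. 251.] 211 [0.435 0.293 0.043] [141 213 120]
green_spool1 0.25 [330. 178.] 775 [ 0.635 -0.017  0.124] [113 177 198]
```

View pics/wr1.png

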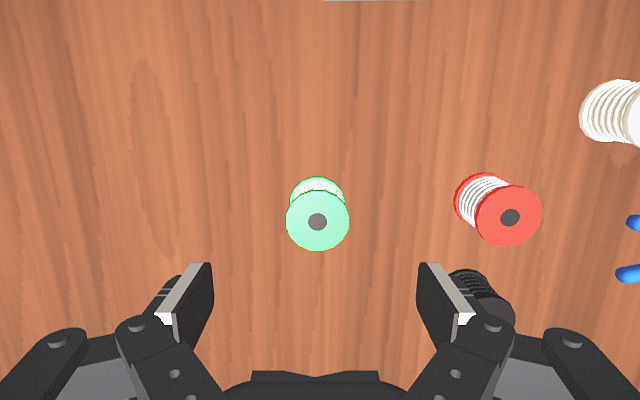

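The wrist view has the green spool centred between the pads at (318,220), and the red spool stays clear at (505,212). Descending, gripping and lifting.

Request:
drive_tool:
  deltas:
    - [0.0, 0.003, 0.06, 0, 0, 0, -1]
    - [0.0, 0.003, 0.12, 0, 0, 0, -1]
    - [0.0, 0.003, 0.15, 0, 0, 0, -1]
    - [0.0, 0.003, 0.157, 0, 0, 0, -1]
    - [0.0, 0.003, 0.157, 0, 0, 0, 1]
    - [0.0, 0.003, 0.157, 0, 0, 0, 1]
    - [0.0, 0.003, 0.157, 0, 0, 0, 1]
    - [0.0, 0.003, 0.157, 0, 0, 0, 1]
    - [0.0, 0.003, 0.157, 0, 0, 0, 1]
    - [0.0, 0.003, 0.12, 0, 0, 0, 1]
    - [0.0, 0.003, 0.06, 0, 0, 0, 1]
    - [0.0, 0.003, 0.0, 0, 0, 0, 1]

```text
clock: 6.58
position: [0.4203, -0.3103, 0.1002]
eef_rot: [[0.0, 1.0, -0.001], [1.0, -0.0, 0.001], [0.001, -0.001, -1.0]]
ft_force: [0.2, -1.3, -0.9]
grip_width: 0.451
grip_force: 60.6
```

Request:
drive_tool:
  deltas:
    - [0.286, 0.135, 0, 0, 0, 0, 1]
    - [0.286, 0.135, 0, 0, 0, 0, 1]
    - [0.286, 0.135, 0, 0, 0, 0, 1]
    - [0.286, 0.135, 0, 0, 0, 0, 1]
    - [0.286, 0.135, 0, 0, 0, 0, 1]
    - [0.286, 0.135, 0, 0, 0, 0, 1]
    - [0.286, 0.135, 0, 0, 0, 0, 1]
    - [0.286, 0.135, 0.06, 0, 0, 0, 1]
    - [0.286, 0.135, 0.11, 0, 0, 0, 1]
    - [0.286, 0.135, 0.13, 0, 0, 0, 1]
    - [0.286, 0.135, 0.136, 0, 0, 0, 1]
    - [0.286, 0.135, 0.136, 0, 0, 0, 1]

```text
clock: 7.58
position: [0.501, -0.1401, 0.0174]
eef_rot: [[0.002, 1.0, -0.001], [1.0, -0.002, 0.0], [0.0, -0.001, -1.0]]
ft_force: [0.0, 0.1, -1.8]
grip_width: 0.455
grip_force: 63.1
```

Request:
drive_tool:
  deltas:
    - [0, 0, 0, 0, 0, 0, -0.4]
    - [0, 0, 0, 0, 0, 0, -0.4]
    - [0, 0, 0, 0, 0, 0, -0.4]
    - [0, 0, -0.05, 0, 0, 0, -0.4]
    - [0, 0, -0.1, 0, 0, 0, -0.4]
    - [0, 0, -0.138, 0, 0, 0, -0.4]
    - [-0.278, 0.0625, -0.138, 0, 0, 0, -1]
    - [-0.278, 0.0625, -0.138, 0, 0, 0, -1]
    - [-0.278, 0.0625, -0.138, 0, 0, 0, -1]
    - [-0.278, 0.0625, -0.138, 0, 0, 0, -1]
    - [-0.278, 0.0625, -0.138, 0, 0, 0, -1]
    - [-0.278, 0.0625, -0.138, 0, 0, 0, -1]

```text
clock: 8.58
position: [0.5393, -0.3086, 0.0995]
eef_rot: [[0.003, 1.0, 0.0], [1.0, -0.003, -0.0], [-0.0, 0.0, -1.0]]
ft_force: [0.1, 0.7, -0.3]
grip_width: 1.0
grip_force: 0.0
```

```bash
cat >> h.py <<'E'
def wr(t):
    im,d,w=cloud('wrist')
    for r in models.cut_out(t,'wrist')[:4]:
        m=r['pixels']; q=w[m]; q=q[~np.isnan(q[:,0])]; top=q[(q[:,2]>.034)&(q[:,2]<.06)]
        if len(top): print('W',round(r['confidence'],2),np.round(r['pixel']),m.sum(),((top.min(0)+top.max(0))/2).round(4),im[m].mean(0).astype(int))
    return im
E
python3 - <<'E'
from h import *
st(); wr('red_spool1'); im,w=spools()
im,_=imaging.grab_frame('scene'); cv2.imwrite('pics/sc3.png',im[100:360,130:450])
E
```

```text
8.58 [ 0.5393 -0.3086  0.0995] yaw -0.18 [-3.e-04  2.e-04 -1.e+00] F [ 0.1  0.7 -0.3] w 1.0 gf 0.0
W 0.88 [308. 305.] 3679 [ 0.5363 -0.3819  0.0382] [74 74 80]
W 0.81 [317. 213.] 3791 [ 0.5393 -0.3064  0.0394] [131 146 239]
W 0.78 [443. 110.] 4845 [ 0.6162 -0.2451  0.0393] [236 236 237]
red_spool1 0.77 [164. 226.] 221 [0.508 0.427 0.044] [ 96  99 223]
red_spool1 0.46 [414. 191.] 226 [ 0.616 -0.246  0.043] [235 233 234]
red_spool1 0.2 [333. 201.] 3296 [ 0.635 -0.018  0.123] [208 214 215]
green_spool1 0.7 [378. 232.] 215 [ 0.5   -0.139  0.055] [149 225 127]
green_spool1 0.63 [212. 251.] 226 [0.435 0.295 0.042] [140 212 120]
```

Request:
drive_tool:
  deltas:
    - [0.003, 0.0, 0.06, 0, 0, 0, -1]
    - [0.003, 0.0, 0.12, 0, 0, 0, -1]
    - [0.003, 0.0, 0.15, 0, 0, 0, -1]
    - [0.003, 0.0, 0.157, 0, 0, 0, -1]
    - [0.003, 0.0, 0.157, 0, 0, 0, 1]
    - [0.003, 0.0, 0.157, 0, 0, 0, 1]
    - [0.003, 0.0, 0.157, 0, 0, 0, 1]
    - [0.003, 0.0, 0.157, 0, 0, 0, 1]
    - [0.003, 0.0, 0.157, 0, 0, 0, 1]
    - [0.003, 0.0, 0.12, 0, 0, 0, 1]
    - [0.003, 0.0, 0.06, 0, 0, 0, 1]
    - [0.003, 0.0, 0.0, 0, 0, 0, 1]

```text
clock: 9.88
position: [0.5388, -0.3038, 0.1013]
eef_rot: [[0.0, 1.0, -0.001], [1.0, -0.0, 0.001], [0.001, -0.001, -1.0]]
ft_force: [1.6, -1.0, -1.2]
grip_width: 0.449
grip_force: 60.6
```

Request:
drive_tool:
  deltas:
    - [0.552, -0.065, 0, 0, 0, 0, 1]
    - [0.552, -0.065, 0, 0, 0, 0, 1]
    - [0.552, -0.065, 0, 0, 0, 0, 1]
    - [0.552, -0.065, 0, 0, 0, 0, 1]
    - [0.552, -0.065, 0, 0, 0, 0, 1]
    - [0.552, -0.065, 0, 0, 0, 0, 1]
    - [0.552, -0.065, 0, 0, 0, 0, 1]
    - [0.552, -0.065, 0, 0, 0, 0, 1]
    - [0.552, -0.065, 0, 0, 0, 0, 1]
    - [0.552, -0.065, 0, 0, 0, 0, 1]
    - [0.552, -0.065, 0, 0, 0, 0, 1]

```text
clock: 10.8
position: [0.5008, 0.0269, 0.1006]
eef_rot: [[-0.0, 1.0, 0.001], [1.0, 0.0, -0.0], [-0.0, 0.001, -1.0]]
ft_force: [-0.1, 0.0, -1.5]
grip_width: 0.455
grip_force: 60.6
```

Request:
drive_tool:
  deltas:
    - [0, 0, 0.06, 0, 0, 0, 1]
    - [0, 0, 0.11, 0, 0, 0, 1]
    - [0, 0, 0.132, 0, 0, 0, 1]
    - [0, 0, 0.138, 0, 0, 0, 1]
    - [0, 0, 0.138, 0, 0, 0, 1]
    - [0, 0, 0.138, 0, 0, 0, -0.4]
    - [0, 0, 0.138, 0, 0, 0, -0.4]
    - [0, 0, 0.138, 0, 0, 0, -0.4]
    - [0, 0, 0.1, 0, 0, 0, -0.4]
    - [0, 0, 0.05, 0, 0, 0, -0.4]
    - [0, 0, 0, 0, 0, 0, -0.4]
    - [0, 0, 0, 0, 0, 0, -0.4]

```text
clock: 11.8
position: [0.5029, 0.0263, 0.1047]
eef_rot: [[0.001, 1.0, 0.007], [1.0, -0.001, -0.001], [-0.001, 0.007, -1.0]]
ft_force: [2.0, -0.0, 1.8]
grip_width: 0.7
grip_force: 0.0
```

Request:
drive_tool:
  deltas:
    - [0.446, -0.11, 0, 0, 0, 0, -1]
    - [0.446, -0.11, 0, 0, 0, 0, -1]
    - [0.446, -0.11, 0, 0, 0, 0, -1]
    - [0.446, -0.11, 0, 0, 0, 0, -1]
    - [0.446, -0.11, 0, 0, 0, 0, -1]
    - [0.446, -0.11, 0, 0, 0, 0, -1]
    - [0.446, -0.11, 0, 0, 0, 0, -1]
    - [0.446, -0.11, 0, 0, 0, 0, -1]
    - [0.446, -0.11, 0, 0, 0, 0, -1]
    - [0.446, -0.11, 0, 0, 0, 0, -1]

```text
clock: 12.63
position: [0.4346, 0.2941, 0.0997]
eef_rot: [[0.0, 1.0, -0.0], [1.0, -0.0, -0.0], [-0.0, -0.0, -1.0]]
ft_force: [0.2, -0.5, 0.0]
grip_width: 0.996
grip_force: 0.0
```

```bash
python3 - <<'E'
from h import *
st(); wr('green_spool1'); im,w=spools(); cv2.imwrite('pics/top3.png',im)
E
```

```text
12.63 [0.4346 0.2941 0.0997] yaw -0.02 [-3.e-04 -1.e-04 -1.e+00] F [ 0.2 -0.5  0. ] w 0.996 gf 0.0
W 0.57 [313. 213.] 3729 [0.4346 0.2959 0.0393] [208 236 180]
red_spool1 0.73 [317. 234.] 184 [0.499 0.023 0.054] [ 90  95 238]
red_spool1 0.53 [415. 193.] 227 [ 0.616 -0.246  0.042] [232 230 231]
red_spool1 0.47 [468. 220.] 242 [ 0.536 -0.382  0.042] [53 52 56]
green_spool1 0.61 [376. 230.] 188 [ 0.5   -0.139  0.055] [149 224 127]
green_spool1 0.48 [210. 254.] 197 [0.435 0.292 0.042] [140 209 120]
```

Request:
drive_tool:
  deltas:
    - [0.002, 0.0, 0.06, 0, 0, 0, -1]
    - [0.002, 0.0, 0.12, 0, 0, 0, -1]
    - [0.002, 0.0, 0.15, 0, 0, 0, -1]
    - [0.002, 0.0, 0.157, 0, 0, 0, -1]
    - [0.002, 0.0, 0.157, 0, 0, 0, 1]
    - [0.002, 0.0, 0.157, 0, 0, 0, 1]
    - [0.002, 0.0, 0.157, 0, 0, 0, 1]
    - [0.002, 0.0, 0.157, 0, 0, 0, 1]
    - [0.002, 0.0, 0.157, 0, 0, 0, 1]
    - [0.002, 0.0, 0.12, 0, 0, 0, 1]
    - [0.002, 0.0, 0.06, 0, 0, 0, 1]
    - [0.002, 0.0, 0.0, 0, 0, 0, 1]

```text
clock: 13.88
position: [0.4339, 0.2955, 0.1015]
eef_rot: [[0.0, 1.0, -0.001], [1.0, -0.0, -0.0], [-0.0, -0.001, -1.0]]
ft_force: [1.0, 1.3, -1.1]
grip_width: 0.451
grip_force: 60.6
```

Request:
drive_tool:
  deltas:
    - [-0.604, 0.112, 0, 0, 0, 0, 1]
    - [-0.604, 0.112, 0, 0, 0, 0, 1]
    - [-0.604, 0.112, 0, 0, 0, 0, 1]
    - [-0.604, 0.112, 0, 0, 0, 0, 1]
    - [-0.604, 0.112, 0, 0, 0, 0, 1]
    - [-0.604, 0.112, 0, 0, 0, 0, 1]
    - [-0.604, 0.112, 0, 0, 0, 0, 1]
    - [-0.604, 0.112, 0, 0, 0, 0, 1]
    - [-0.604, 0.112, 0, 0, 0, 0, 1]
    - [-0.604, 0.112, 0, 0, 0, 0, 1]
    - [-0.604, 0.112, 0, 0, 0, 0, 1]
    - [-0.604, 0.112, 0, 0, 0, 0, 1]

```text
clock: 14.88
position: [0.5014, -0.0665, 0.1004]
eef_rot: [[0.001, 1.0, 0.0], [1.0, -0.001, 0.0], [0.0, 0.0, -1.0]]
ft_force: [0.7, 0.0, -0.6]
grip_width: 0.452
grip_force: 60.6
```

```bash
python3 - <<'E'
from h import *
st(); im,d,w=cloud('wrist'); cv2.imwrite('pics/wr2.png',im)
spools()
E
```

```text
14.88 [ 0.5014 -0.0665  0.1004] yaw -0.04 [ 1.e-04  4.e-04 -1.e+00] F [ 0.7  0.  -0.6] w 0.452 gf 60.6
red_spool1 0.8 [166. 226.] 225 [0.508 0.426 0.042] [ 95  98 223]
red_spool1 0.67 [416. 190.] 192 [ 0.615 -0.245  0.042] [238 236 236]
red_spool1 0.55 [468. 221.] 248 [ 0.535 -0.382  0.042] [53 52 57]
red_spool1 0.45 [313. 229.] 53 [0.478 0.025 0.325] [ 86  93 243]
```

View pics/wr2.png

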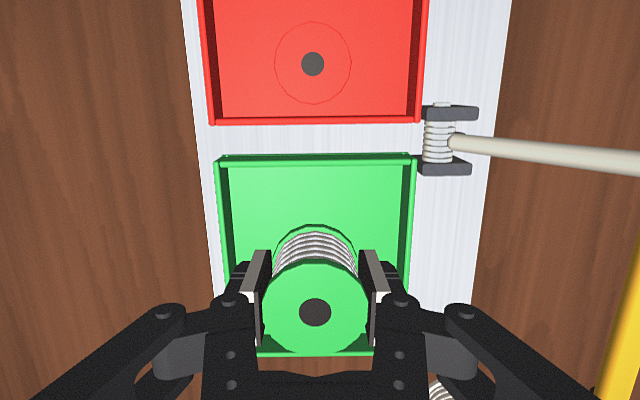

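The green spool is held upright at (315,290), and the red one stands in its tray at (312,62). Lowering the green.

Request:
drive_tool:
  deltas:
    - [0, 0, 0.06, 0, 0, 0, 1]
    - [0, 0, 0.11, 0, 0, 0, 1]
    - [0, 0, 0.132, 0, 0, 0, 1]
    - [0, 0, 0.138, 0, 0, 0, 1]
    - [0, 0, 0.138, 0, 0, 0, 1]
    - [0, 0, 0.138, 0, 0, 0, -0.4]
    - [0, 0, 0.138, 0, 0, 0, -0.4]
    - [0, 0, 0.138, 0, 0, 0, -0.4]
    - [0, 0, 0.1, 0, 0, 0, -0.4]
    - [0, 0, 0.05, 0, 0, 0, -0.4]
    - [0, 0, 0, 0, 0, 0, -0.4]
    - [0, 0, 0, 0, 0, 0, -0.4]

```text
clock: 16.08
position: [0.5038, -0.067, 0.1047]
eef_rot: [[-0.0, 1.0, 0.006], [1.0, 0.0, -0.002], [-0.002, 0.006, -1.0]]
ft_force: [1.3, -0.5, 0.6]
grip_width: 0.701
grip_force: 0.0
```

Request:
drive_tool:
  deltas:
    - [0.822, 0.012, 0, 0, 0, 0, -1]
    - [0.822, 0.012, 0, 0, 0, 0, -1]
    - [0.822, 0.012, 0, 0, 0, 0, -1]
    - [0.822, 0.012, 0, 0, 0, 0, -1]
    - [0.822, 0.012, 0, 0, 0, 0, -1]
    - [0.822, 0.012, 0, 0, 0, 0, -1]
    - [0.822, 0.012, 0, 0, 0, 0, -1]
    - [0.822, 0.012, 0, 0, 0, 0, -1]
    - [0.822, 0.012, 0, 0, 0, 0, -1]
    - [0.822, 0.012, 0, 0, 0, 0, -1]
    - [0.822, 0.012, 0, 0, 0, 0, -1]
    - [0.822, 0.012, 0, 0, 0, 0, -1]

```text
clock: 17.08
position: [0.5082, 0.4296, 0.0997]
eef_rot: [[-0.001, 1.0, 0.0], [1.0, 0.001, 0.0], [0.0, 0.0, -1.0]]
ft_force: [0.4, -0.5, -0.1]
grip_width: 0.997
grip_force: 0.0
```

```bash
python3 - <<'E'
from h import *
st(); wr('red_spool1'); im,w=spools(); cv2.imwrite('pics/top4.png',im)
E
```

```text
17.08 [0.5082 0.4296 0.0997] yaw 0.05 [ 3.e-04  1.e-04 -1.e+00] F [ 0.4 -0.5 -0.1] w 0.997 gf 0.0
W 0.78 [313. 219.] 3739 [0.509  0.4276 0.0391] [134 151 246]
red_spool1 0.81 [466. 220.] 256 [ 0.535 -0.382  0.043] [53 53 58]
red_spool1 0.51 [416. 190.] 242 [ 0.615 -0.245  0.044] [230 228 230]
red_spool1 0.5 [316. 232.] 205 [0.499 0.023 0.054] [ 89  95 239]
red_spool1 0.48 [167. 224.] 239 [0.508 0.426 0.043] [ 94  97 222]
red_spool1 0.48 [328. 203.] 3871 [ 0.634 -0.018  0.123] [214 217 216]
green_spool1 0.62 [348. 228.] 202 [ 0.502 -0.066  0.055] [148 226 126]
green_spool1 0.55 [375. 231.] 198 [ 0.5   -0.139  0.055] [150 225 127]
```

Request:
drive_tool:
  deltas:
    - [-0.003, 0.001, 0.06, 0, 0, 0, -1]
    - [-0.003, 0.001, 0.12, 0, 0, 0, -1]
    - [-0.003, 0.001, 0.15, 0, 0, 0, -1]
    - [-0.003, 0.001, 0.157, 0, 0, 0, -1]
    - [-0.003, 0.001, 0.157, 0, 0, 0, 1]
    - [-0.003, 0.001, 0.157, 0, 0, 0, 1]
    - [-0.003, 0.001, 0.157, 0, 0, 0, 1]
    - [-0.003, 0.001, 0.157, 0, 0, 0, 1]
    - [-0.003, 0.001, 0.157, 0, 0, 0, 1]
    - [-0.003, 0.001, 0.12, 0, 0, 0, 1]
    - [-0.003, 0.001, 0.06, 0, 0, 0, 1]
    - [-0.003, 0.001, 0.0, 0, 0, 0, 1]

```text
clock: 18.33
position: [0.509, 0.4245, 0.1013]
eef_rot: [[0.0, 1.0, -0.001], [1.0, -0.0, -0.001], [-0.001, -0.001, -1.0]]
ft_force: [1.0, 0.5, -0.7]
grip_width: 0.453
grip_force: 60.5
```

Request:
drive_tool:
  deltas:
    - [-0.548, -0.013, 0, 0, 0, 0, 1]
    - [-0.548, -0.013, 0, 0, 0, 0, 1]
    - [-0.548, -0.013, 0, 0, 0, 0, 1]
    - [-0.548, -0.013, 0, 0, 0, 0, 1]
    - [-0.548, -0.013, 0, 0, 0, 0, 1]
    - [-0.548, -0.013, 0, 0, 0, 0, 1]
    - [-0.548, -0.013, 0, 0, 0, 0, 1]
    - [-0.548, -0.013, 0, 0, 0, 0, 1]
    - [-0.548, -0.013, 0, 0, 0, 0, 1]
    - [-0.548, -0.013, 0, 0, 0, 0, 1]
    - [-0.548, -0.013, 0, 0, 0, 0, 1]

```text
clock: 19.25
position: [0.502, 0.0961, 0.1005]
eef_rot: [[0.001, 1.0, 0.001], [1.0, -0.001, 0.0], [0.0, 0.001, -1.0]]
ft_force: [1.0, 0.2, -1.7]
grip_width: 0.455
grip_force: 60.6
```

Request:
drive_tool:
  deltas:
    - [0, 0, 0.06, 0, 0, 0, 1]
    - [0, 0, 0.11, 0, 0, 0, 1]
    - [0, 0, 0.132, 0, 0, 0, 1]
    - [0, 0, 0.138, 0, 0, 0, 1]
    - [0, 0, 0.138, 0, 0, 0, 1]
    - [0, 0, 0.138, 0, 0, 0, -0.4]
    - [0, 0, 0.138, 0, 0, 0, -0.4]
    - [0, 0, 0.138, 0, 0, 0, -0.4]
    - [0, 0, 0.09, 0, 0, 0, -0.4]
    - [0, 0, 0.03, 0, 0, 0, -0.4]
    - [0, 0, -0.03, 0, 0, 0, -0.4]
    - [0, 0, -0.09, 0, 0, 0, -0.4]

```text
clock: 20.25
position: [0.5012, 0.0964, 0.1557]
eef_rot: [[-0.0, 1.0, -0.0], [1.0, 0.0, 0.0], [0.0, -0.0, -1.0]]
ft_force: [1.2, 0.1, 0.1]
grip_width: 0.696
grip_force: 0.0
```

Request:
drive_tool:
  deltas:
    - [0.3, -0.1, -0.08, 0, 0, 0, 1]
    - [0.3, -0.1, -0.08, 0, 0, 0, 1]
    - [0.3, -0.1, -0.08, 0, 0, 0, 1]
    - [0.3, -0.1, -0.08, 0, 0, 0, 1]
    - [0.3, -0.1, -0.08, 0, 0, 0, 1]
    - [0.3, -0.1, -0.08, 0, 0, 0, 1]

```text
clock: 20.75
position: [0.4404, 0.2805, 0.2034]
eef_rot: [[-0.004, 1.0, 0.002], [1.0, 0.004, 0.002], [0.002, 0.002, -1.0]]
ft_force: [0.7, -0.1, -0.4]
grip_width: -0.0
grip_force: 0.0
```

```bash
python3 - <<'E'
from h import *
st(); im,w=spools(); cv2.imwrite('pics/top5.png',im)
im,_=imaging.grab_frame('scene'); cv2.imwrite('pics/sc5.png',im)
E
```

```text
20.75 [0.4404 0.2805 0.2034] yaw 0.25 [ 0.0019  0.0018 -1.    ] F [ 0.7 -0.1 -0.4] w -0.0 gf 0.0
red_spool1 0.77 [468. 220.] 254 [ 0.536 -0.382  0.042] [53 53 58]
red_spool1 0.56 [315. 232.] 220 [0.499 0.023 0.054] [ 89  94 239]
red_spool1 0.55 [287. 230.] 185 [0.5   0.099 0.054] [ 89  94 236]
red_spool1 0.55 [416. 187.] 215 [ 0.615 -0.245  0.042] [237 235 235]
red_spool1 0.19 [330. 174.] 591 [ 0.633 -0.017  0.124] [119 197 216]
green_spool1 0.64 [348. 227.] 188 [ 0.501 -0.066  0.054] [149 226 126]
green_spool1 0.63 [376. 232.] 195 [ 0.5   -0.139  0.054] [149 225 127]
```

View pics/top5.png

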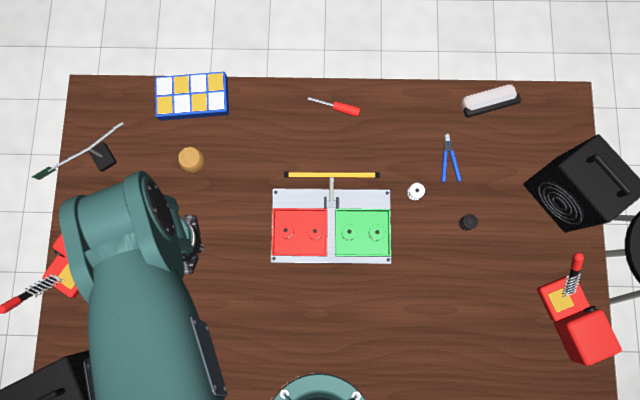

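All four spools stand in their own trays at (287,231), (315,231), (348,231) and (376,232), and the bench is clear of coloured spools. Next I'll go behind the open keeper.

Request:
drive_tool:
  deltas:
    - [-0.498, 0.416, 0, 0, 0, 0, 1]
    - [-0.498, 0.416, 0, 0, 0, 0, 1]
    - [-0.498, 0.416, 0, 0, 0, 0, 1]
    - [-0.498, 0.416, 0, 0, 0, 0, 1]
    - [-0.498, 0.416, 0, 0, 0, 0, 1]
    - [-0.498, 0.416, 0, 0, 0, 0, 1]
    - [-0.498, 0.416, 0, 0, 0, 0, 1]
    - [-0.498, 0.416, 0, 0, 0, 0, 1]
    - [-0.498, 0.416, 0, 0, 0, 0, 1]
    - [-0.498, 0.416, 0, 0, 0, 0, 1]
    - [-0.498, 0.416, 0, 0, 0, 0, 1]
    - [-0.498, 0.416, 0, 0, 0, 0, 1]

```text
clock: 21.95
position: [0.6911, -0.025, 0.2008]
eef_rot: [[0.003, 1.0, -0.001], [1.0, -0.003, 0.0], [0.0, -0.001, -1.0]]
ft_force: [-1.1, -0.2, 0.4]
grip_width: 0.005
grip_force: 0.0
```

Request:
drive_tool:
  deltas:
    - [0, 0, 0, 0, 0, 0, 1]
    - [0, 0, 0.06, 0, 0, 0, 1]
    - [0, 0, 0.12, 0, 0, 0, 1]
    - [0, 0, 0.16, 0, 0, 0, 1]
    - [0, 0, 0.17, 0, 0, 0, 1]
    - [0, 0, 0.17, 0, 0, 0, 1]

```text
clock: 22.45
position: [0.6898, -0.0221, 0.099]
eef_rot: [[-0.0, 1.0, -0.003], [1.0, 0.0, 0.0], [0.0, -0.003, -1.0]]
ft_force: [0.1, 0.7, 0.3]
grip_width: -0.003
grip_force: 0.0
```

Request:
drive_tool:
  deltas:
    - [0, -0.04, 0, 0, 0, 0, 1]
    - [0, -0.06, 0, 0, 0, 0, 1]
    - [0, -0.078, -0.01, 0, 0, 0, 1]
    - [0, -0.094, -0.017, 0, 0, 0, 1]
    - [0, -0.11, -0.022, 0, 0, 0, 1]
    - [0, -0.126, -0.026, 0, 0, 0, 1]
    - [0, -0.142, -0.029, 0, 0, 0, 1]
    - [0, -0.158, -0.03, 0, 0, 0, 1]
    - [0, -0.175, -0.03, 0, 0, 0, 1]
    - [0, -0.192, -0.03, 0, 0, 0, 1]
    - [0, -0.195, -0.03, 0, 0, 0, 1]

```text
clock: 23.37
position: [0.5719, -0.0226, 0.1178]
eef_rot: [[0.0, 1.0, -0.002], [1.0, -0.0, 0.0], [0.0, -0.002, -1.0]]
ft_force: [-0.2, -0.3, -0.1]
grip_width: 0.006
grip_force: 0.0
```

Request:
drive_tool:
  deltas:
    - [0, 0.03, -0.06, 0, 0, 0, 1]
    - [0, 0.03, -0.12, 0, 0, 0, 1]
    - [0, 0.03, -0.18, 0, 0, 0, 1]
    - [0.25, 0.03, -0.2, 0, 0, 0, 1]
    - [0.45, 0.03, -0.2, 0, 0, 0, 1]
    - [0.45, 0.03, -0.2, 0, 0, 0, 1]
    - [0.45, 0.03, -0.2, 0, 0, 0, 1]
    - [0.45, 0.03, -0.2, 0, 0, 0, 1]
    - [0.45, 0.03, -0.2, 0, 0, 0, 1]
    - [0.45, 0.03, -0.2, 0, 0, 0, 1]
    - [0.45, 0.03, -0.2, 0, 0, 0, 1]
    - [0.45, 0.03, -0.2, 0, 0, 0, 1]

```text
clock: 24.37
position: [0.5918, 0.2482, 0.2374]
eef_rot: [[-0.002, 1.0, -0.001], [1.0, 0.002, -0.0], [-0.0, -0.001, -1.0]]
ft_force: [-0.7, -0.9, -1.0]
grip_width: -0.0
grip_force: 0.0
```

```bash
python3 - <<'E'
from h import *
st(); im,w=spools(); im2,_=imaging.grab_frame('scene')
for r in models.cut_out('keeper_bar','top')[:1]:
    q=w[r['pixels']]; print(np.nanmedian(q,0))
cv2.imwrite('pics/fin.png',np.vstack([cv2.resize(im[150:290,220:520],None,fx=2,fy=2),cv2.resize(im2[140:290,180:480],None,fx=2,fy=2)]))
E
```

```text
24.37 [0.5918 0.2482 0.2374] yaw 0.1 [-5.e-04 -9.e-04 -1.e+00] F [-0.7 -0.9 -1. ] w -0.0 gf 0.0
red_spool1 0.67 [283. 228.] 185 [0.502 0.1   0.055] [ 87  93 237]
red_spool1 0.66 [317. 232.] 172 [0.502 0.023 0.054] [ 88  96 238]
red_spool1 0.61 [417. 193.] 204 [ 0.614 -0.245  0.042] [236 234 234]
red_spool1 0.55 [468. 221.] 239 [ 0.536 -0.383  0.042] [54 52 57]
green_spool1 0.49 [376. 230.] 169 [ 0.502 -0.139  0.055] [148 226 126]
green_spool1 0.44 [349. 230.] 165 [ 0.504 -0.066  0.055] [148 226 126]
[ 0.47976134 -0.01968762  0.07278272]
```

View pics/fin.png

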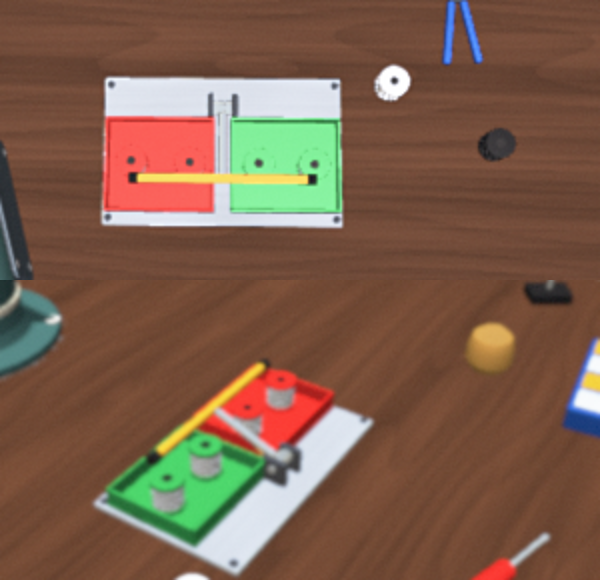

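The bar is shut across both trays, with its top at z = 0.073 as it was at the start. All four spools are upright on their own trays' floors, and the look-alikes and tools haven't moved.

```bash
python3 -c "
from bench import manip; print(manip.close_job())"
```

```text
the job is handed in; nothing more can be done
None
```

The job is handed in: I opened the keeper, stood the two red and two green spools on the bench in their own trays, and snapped the keeper shut over them; the look-alikes and other tools were left alone.

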